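Start up the carving station

ROBOT

A 6-joint arm with a two-finger parallel gripper is mounted at the origin on the work surface. World frame = base frame: x ahead of the robot, y to its left, z up, the work surface at z = 0. Lengths are in m, angles in rad, forces in N, time in s.
With the tool pointing down it reaches from about 0.375 to 0.9 m from the base axis. Payload 3.1 kg.
Tool frame: the origin (TCP) lies on the centre line of the jaws, within the pads' length; the fingertips stand 11 mm ahead of it and the grasp point (between the pads) lies 8 mm behind it; x points along the fingers, y is the direction in which the jaws open and shut, and the axes are right-handed (so a half turn about x gives the same grasp; the last joint's range is limited). The gripper opens to 87 mm and grips with 3 to 60 N. Pads are 19 mm wide; open, the fingers measure 117 mm over their backs; the gripper's body (75 mm by 190 mm) begins 51 mm behind the grasp point.
Start: joints at [-1.44, 0.527, 1.433, -0, 1.181, -0.178], TCP at [0.19, -0.595, 0.234] pointing down, gripper open.
Joint ranges: [-3.08, 3.08], [-0.75, 2.2], [0.22, 2.44], [-1.43, 4.57], [0, 2.65], [-2.85, 2.85]. Speed limits (rad/s): [2.79, 2.79, 3.14, 3.14, 3.14, 3.14].

INTERFACE

Orientations are given as a unit quaternion [x, y, z, w].
In Python, from rig import robot, camera, camera_info gives the robot as it stands.
- The arm moves only by the shell command python3 -m inch 'ROWS' [FORCE]. ROWS is JSON, a list that holds one entry, the list of rows, each a list of 5 numbers: the shift along the tool's x, y, z in cm, then the turn about the tool's x in rad, then the opening, from 0 (shut) to 1 (fully open). A call has 1 to 8 rows; each row shifts and turns the pose as measured when the row begins, along the tool's axes as they then stand; what a row does not reach is not made up. A row lasts 1/12 s, in which the tool goes at most 41.7 mm and 7.16 degrees, less where a joint would pass 70% of its speed; a pose out of reach is approached as far as the arm can. A call with a gripper value outside its range is refused whole. The fingers move at their own pace and stop on an object; FORCE is the grip in N (left out, the last holds). Time passes only in rows, so rows that do not move let the fingers close. It gives the time, the measured TCP pose, the force and the opening at its end, in the units of the state.
- robot.get_obs(): the state, without advancing time (a new reading comes with each control period).
- camera(name): name is "scene" or "top"; returns the picture (420x560x3 uint8, red, green, blue); there is no depth.
- camera_info(name): a dict with "camera_matrix" (3x3 intrinsics, pixels), "rvec" (rotation vector, rad) and "tvec" (3), from world to camera coordinates, as OpenCV has them. Camera axes: x right, y down, z forward; pixel columns grow to the right and rows downward; lengths in m; the calibration is good to about 2 mm. A picture is of the moment at which its call begins. camera_info takes no time and is no camera call.
- robot.hand_in(): hands the job in, once; it reports no verdict.
The state is a dict: "time": time; "q": joint angles; "joint_velocities": joint speeds; "joint_torque": joint torques, N m; "position": TCP position; "tool_rot": TCP orientation; "ft_force": force on the tool from outside, world axes, zero at the start; "moment": the same for the moment, N m; "grip_width": finger opening in m.
Only numpy, scipy, OpenCV 4.12 (cv2) and the standard library are available. Lean on these libraries where they do the work, as an engineer would, in place of code of your own. Each camera call takes 0.05 s, during which the arm holds its last target. There are 200 camera calls.

TASK

Start the carving station: switch on the dust extractor by pushing down the raised half of the rocker on its top, then press the oblong power key on the drive controller fully down (it stays down), and last press the small round start button fully down for a moment and let it go. Never press the broad mushroom-shaped stop button, keep to that order, and leave the work and the tools lying about where they are; nothing needs to be picked up.

Things in the scene. Friction and masses are not known exactly. Their poses are not given: they have to be found in the camera images.
- extractor: Dust extractor, a grey box 220 (its x) x 180 (its y) x 120 mm high, fixed on the bench, on the left or right of it (the controller on the other side); origin at the centre of its underside, z up, grilled front to its -x. The rocker is on its top, pivot at x = -50 mm, y = 0, height 136 mm, in a black frame 88 x 56 mm, 124 mm high.
- rocker_raised_half (a point): Point on the upper face of the rocker's raised half, on its centre line, 27 mm from the pivot, 8 mm from the outer end; moves with it. The rocker is a V-shaped white paddle of two flat halves, each 35 mm long (extractor's x) and 40 mm wide. Off: front half (-x) level, rear half (+x, the one to push) slopes up at 0.4 rad. On: rear half level, its face 139 mm above the bench.
- rocker (a joint): Rocker angle in rad: 0 to 0.05 at the start (off), 0.4 = stop, fully on (rear half level); above 0.32 counts as on. It takes about 3 N straight down near the outer end, whose height drops about 13 mm, and it stays where it is left.
- controller: Drive controller, a grey box 160 (its x) x 270 (its y) x 70 mm high, fixed on the bench; origin at the centre of its underside, front to its -x. On top, at its x = -35 mm, three white push caps in a row along y, 75 mm apart, in any order: power key, start, stop. Each stands 22 mm above its black 58 mm square plate (top 98 mm above the bench). A 28 mm dial, 12 mm high, is behind them.
- power_key_top (a point): Centre of the top face of the power key: an oblong bar, 18 mm (controller's x) x 42 mm (its y); moves with the key. It takes about 3 N to push and latches: it stays as far down as it was pushed.
- power_key (a joint): Depth of the power key in m: 0 = up, 0.006 = fully down, straight down; more than 0.0045 counts as pressed.
- start_button_top (a point): Centre of the top face of the start button: a small round cap of 26 mm diameter; moves with it. A spring returns it: 1.2 N to begin, 4.8 N fully down.
- start_button (a joint): Depth of the start button in m: 0 = up, 0.006 = fully down; more than 0.0045 for 0.2 s counts as a press.
- stop_button_top (a point): Centre of the top of the stop button: a broad mushroom head of 42 mm diameter on a thinner stem; not to be pressed.
- stop_button (a joint): Depth of the stop button in m: 0 = up, 0.006 = fully down; sprung like the start button.
- carved_tube: Carved wooden tube, 32 mm diameter, 150 mm long, lying loose in the V-block along the block's x; origin at its centre. Leave alone.
- vblock: Wooden V-block 120 x 90 mm, about 55 mm high, loose on the bench between the two machines; origin at the centre of its underside. Leave alone.
- pencil: Pencil, 160 mm long (its y), 8 mm thick, on the bench near the robot; origin at the middle of its underside. Leave alone.
- handpiece: Black rotary carving handpiece, 160 mm long (its y), 29 mm thick, plus a 20 mm bit at its +y end, on the bench near the robot; origin at the middle of its underside. Leave alone.
- oil_jar: Amber jar, 60 mm diameter, 80 mm high, at the back of the bench; origin at the centre of its underside. Leave alone.
- brush: Brush, about 120 mm long, lying across the bench in front of the V-block. Leave alone.
- wax_tin: Round tin, 52 mm diameter, 30 mm high, standing loose on the rear of the extractor's top; origin at the centre of its underside. Leave alone.
- wood_ring: Turned wooden ring, 36 mm outside, 22 mm inside, 24 mm high, standing loose on the rear of the controller's top; origin at the centre of its underside. Leave alone.

How it is judged:
By the outcome, as a careful person would: the job done as asked, in the order asked, and still so for the second after the job is handed in, with the robot touching nothing.
It also fails if it takes over 48 s, if anything falls off the work surface, if the arm or the gripper's body presses on something with over 40 N, if the wrist force passes 120 N, or if a joint passes its speed limit or range.

## Working session

There is one attempt and no reset: what is moved stays moved. The work goes in short steps, Python scripts to look and compute and a shell command to move; the robot and the scene stay as the last step left them, time stands still between calls to the robot, and variables do not carry over. Pictures are saved under pics/ and viewed, about 8 in all and at most 12, crops included, and the job is handed in when it is done.

```bash
mkdir -p pics
cat > h.py <<'E'
import numpy as np, cv2
from rig import robot, camera, camera_info
from scipy.spatial.transform import Rotation as R
def snap(n,f): 
    im=camera(n); cv2.imwrite('pics/'+f,im[:,:,::-1]); return im
def back(n,u,v,z):
    c=camera_info(n);K=np.array(c['camera_matrix']);r=cv2.Rodrigues(np.array(c['rvec'],float))[0];t=np.array(c['tvec'],float).ravel()
    d=r.T@np.linalg.inv(K)@[u,v,1];o=-r.T@t
    return o+d*(z-o[2])/d[2]
def proj(n,p):
    c=camera_info(n);return cv2.projectPoints(np.array(p,float).reshape(-1,3),np.array(c['rvec'],float),np.array(c['tvec'],float),np.array(c['camera_matrix'],float),None)[0].reshape(-1,2)
def totool(p):  # shift in cm, tool axes
    o=robot.get_obs();return 100*R.from_quat(o['tool_rot']).inv().apply(np.array(p)-o['position'])
E
python3 - <<'E'
from h import *
for n in('top','scene'):
    im=snap(n,n+'0.png');cv2.imwrite('pics/'+n+'0b.png',cv2.resize(im,None,fx=1.42,fy=1.42,interpolation=cv2.INTER_CUBIC)[:,:,::-1])
    c=camera_info(n);r=cv2.Rodrigues(np.array(c['rvec'],float))[0];print(n,-r.T@np.ravel(c['tvec']))
o=robot.get_obs();print(o['time'],R.from_quat(o['tool_rot']).as_matrix().round(3))
E
```

```text
top [ 0.49854643 -0.00562257  1.00387239]
scene [0.90643244 0.60041973 0.83624686]
0.1 [[-0.     0.304 -0.953]
 [ 0.002 -0.953 -0.304]
 [-1.    -0.002 -0.   ]]
```

View pics/top0b.png

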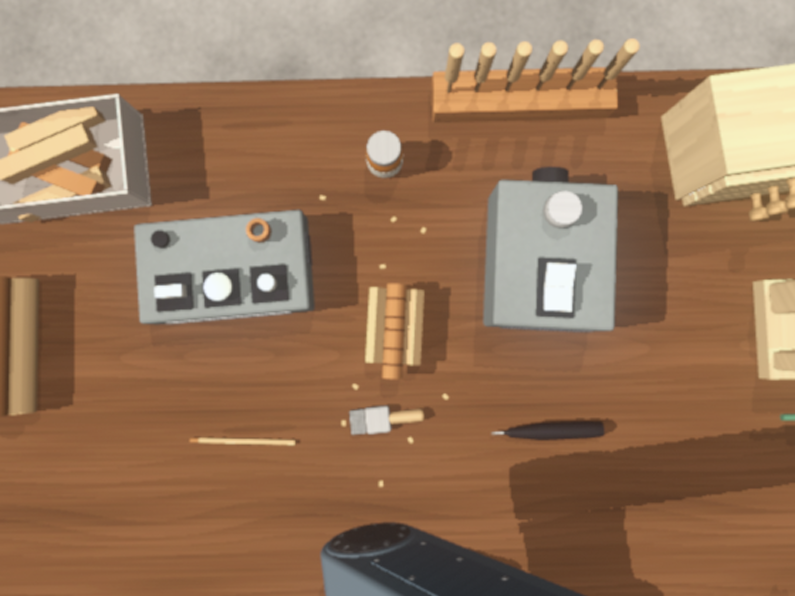

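View pics/scene0b.png

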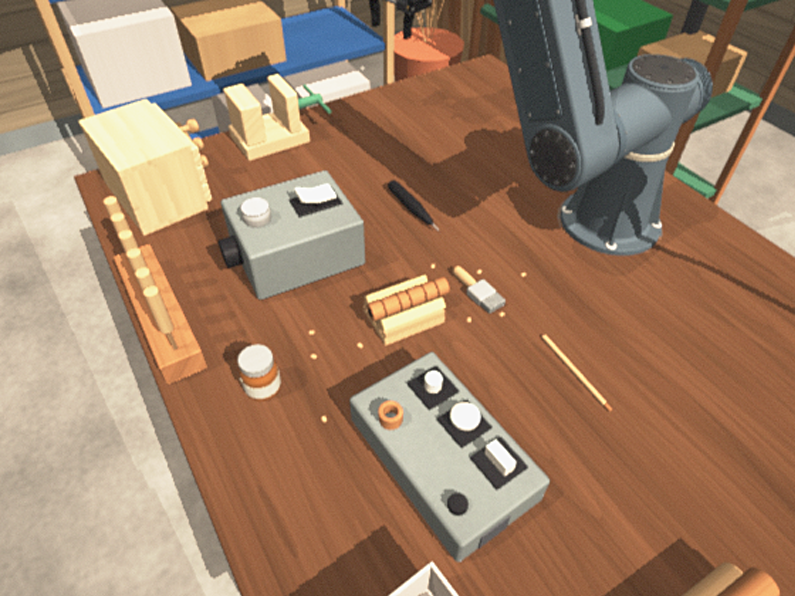

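The top view shows the extractor on the right with its rocker at about (560,287). The controller is on the left, with the power key at (169,291), stop at (218,287) and start at (265,282), all in enlarged pixels. I'll measure from crops.

Run:
```python
from h import *
im=cv2.imread('pics/top0.png')
f=lambda a:cv2.resize(a,None,fx=5,fy=5,interpolation=cv2.INTER_CUBIC)
a=f(im[140:240,90:225]) ; b=f(im[120:240,335:440])
a=cv2.resize(im[145:235,90:222],(792,540),interpolation=cv2.INTER_CUBIC) # x6
cv2.imwrite('pics/c1.png',a)
b=cv2.resize(im[120:240,335:445],(550,600),interpolation=cv2.INTER_CUBIC) # x5
cv2.imwrite('pics/c2.png',b)
```

```text
(no output)
```

View pics/c1.png

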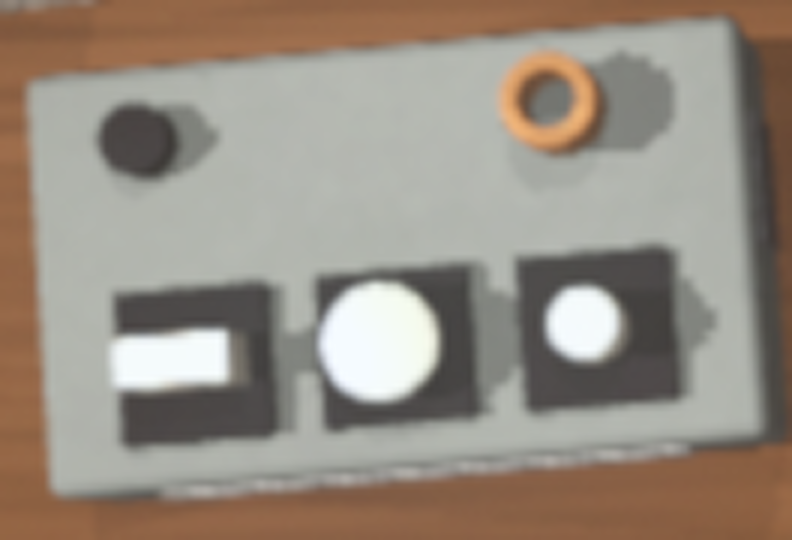

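View pics/c2.png

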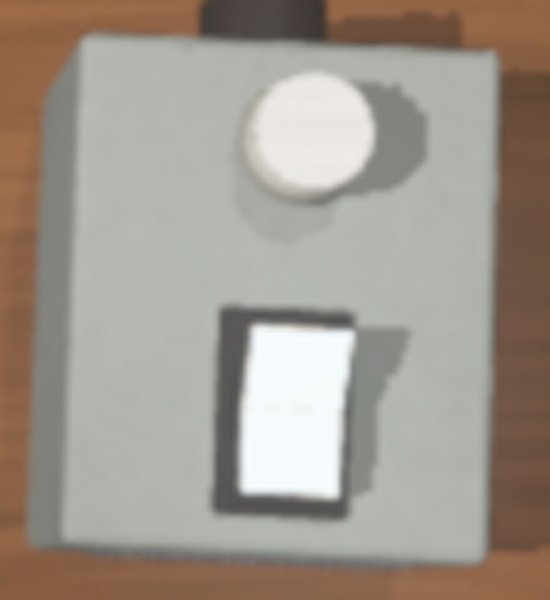

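Controller crop: key (171,358), stop (380,342) and start (583,323). Extractor crop: rocker pivot crease (296,408), rear outer edge (303,325), front edge (290,495).

Run:
```python
from h import *
A=lambda u,v,z:back('top',90+(u+.5)/6-.5,145+(v+.5)/6-.5,z)
B=lambda u,v,z:back('top',335+(u+.5)/5-.5,120+(v+.5)/5-.5,z)
k,s,t=A(171,358,.098),A(380,342,.098),A(583,323,.098)
p,r,f=B(296,408,.139),B(303,325,.1525),B(290,495,.139)
for n,x in zip('key stop start pivot rear front'.split(),(k,s,t,p,r,f)):print(n,x.round(4))
d=lambda a,b:np.linalg.norm(a-b).round(4)
print('75?',d(k,s),d(s,t),'32-35?',d(p[:2],r[:2]),'35?',d(p,f))
e=B(72,40,.12),B(497,52,.12),B(487,562,.12),B(62,548,.12)
print('box',np.mean(e,0).round(4),d(e[0],e[1]),d(e[1],e[2]))
print('scene px x1.42',(proj('scene',[k,s,t,p,r])*1.42).round())
x=r[:2]-f[:2];print('rocker yaw',np.arctan2(x[1],x[0]),'row',np.arctan2(*(k-t)[:2]*[-1,1]))
c=p+(r-f)/d(r,f)*0.027;c[2]=.151;print('push',c)
for n,q in(('push',c),('key',k),('start',t)):print(n,totool(q).round(2))
```

```text
key [0.5766 0.3443 0.098 ]
stop [0.5808 0.2686 0.098 ]
start [0.586  0.1951 0.098 ]
pivot [ 0.5669 -0.2405  0.139 ]
rear [ 0.5995 -0.241   0.1525]
front [ 0.5311 -0.2367  0.139 ]
75? 0.0758 0.0737 32-35? 0.0327 35? 0.0359
box [ 0.6148 -0.2405  0.12  ] 0.1801 0.2164
scene px x1.42 [[502. 451.]
 [467. 410.]
 [435. 375.]
 [315. 192.]
 [299. 192.]]
rocker yaw -0.0634205721292786 row 0.06281593579311578
push [ 0.59330146 -0.24218891  0.151     ]
push [  8.23 -21.32 -49.15]
key [ 13.64 -77.69 -65.38]
start [ 13.61 -63.19 -61.74]
```

The measurements fit the given sizes (75 mm spacing, 35 mm rocker halves, 180×216 mm box) and they line up in the scene view. Next I turn the tool, shut the gripper and head for the rocker.

```bash
python3 -m inch '[[[0,0,0,0.123,0],[0,0,0,0.123,0],[0,0,0,0.123,0],[0,0,0,0,0]]]' 10
python3 - <<'E'
from h import *
o=robot.get_obs();print(o['q'],totool([.5933,-.2422,.151]).round(2),R.from_quat(o['tool_rot']).as_matrix().round(3))
E
```

```text
time: 0.43
position: [0.1897, -0.5931, 0.2303]
tool_rot: [-0.706, 0.023, 0.707, 0.028]
ft_force: [-0.9, 0.0, -0.9]
grip_width: 0.0679
[-1.44047725e+00  5.30777321e-01  1.43672929e+00 -9.10788652e-06
  1.18127105e+00  2.02809066e-01] [  8.14 -37.86 -37.73] [[-0.001 -0.072 -0.997]
 [ 0.007 -0.997  0.072]
 [-1.    -0.007  0.001]]
```

```bash
python3 -m inch '[[[0,-2.7,-2.7,0,0],[0,-2.7,-2.7,0,0],[0,-2.7,-2.7,0,0],[0,-2.7,-2.7,0,0],[0,-2.7,-2.7,0,0],[0,-2.7,-2.7,0,0],[0,-2.7,-2.7,0,0],[0,-2.7,-2.7,0,0]]]'
python3 - <<'E'
from h import *
o=robot.get_obs();print(o['q'],totool([.5933,-.2422,.151]).round(2))
E
```

```text
time: 1.1
position: [0.4204, -0.3909, 0.2275]
tool_rot: [-0.705, 0.02, 0.708, 0.024]
ft_force: [1.0, -0.4, -0.3]
grip_width: 0.0152
[-9.43479601e-01  4.68804933e-01  1.56436378e+00 -5.22242687e-04
  1.11554605e+00  6.89083571e-01] [  7.65 -15.87 -16.38]
```

```bash
python3 -m inch '[[[-0.1,-2.7,-2.8,0,0],[-0.1,-2.7,-2.8,0,0],[-0.1,-2.7,-2.8,0,0],[-0.1,-2.7,-2.8,0,0],[-0.1,-2,-2,0,0],[0,0,0,0,0],[0,0,0,0,0]]]'
python3 - <<'E'
from h import *
o=robot.get_obs();print(totool([.5933,-.2422,.151]).round(2))
E
```

```text
time: 1.68
position: [0.5696, -0.2551, 0.2307]
tool_rot: [-0.705, 0.006, 0.709, 0.013]
ft_force: [-0.7, -0.1, -0.1]
grip_width: 0.0006
[ 7.97 -1.28 -2.38]
```

```bash
python3 -m inch '[[[1.5,-0.8,-1.4,0,0],[1.5,-0.6,-1.2,0,0],[1.5,0,0,0,0],[0,0,0,0,0]]]'
python3 - <<'E'
from h import *
o=robot.get_obs();print(totool([.5933,-.2422,.151]).round(2))
snap('scene','s1.png');im=cv2.imread('pics/s1.png')
cv2.imwrite('pics/s1c.png',cv2.resize(im[60:240,120:360],None,fx=3.3,fy=3.3,interpolation=cv2.INTER_CUBIC))
E
```

```text
time: 2.02
position: [0.5943, -0.2436, 0.1846]
tool_rot: [-0.705, 0.005, 0.709, 0.01]
ft_force: [-1.0, -0.1, -0.6]
grip_width: 0.0002
[ 3.37 -0.11  0.09]
```

View pics/s1c.png

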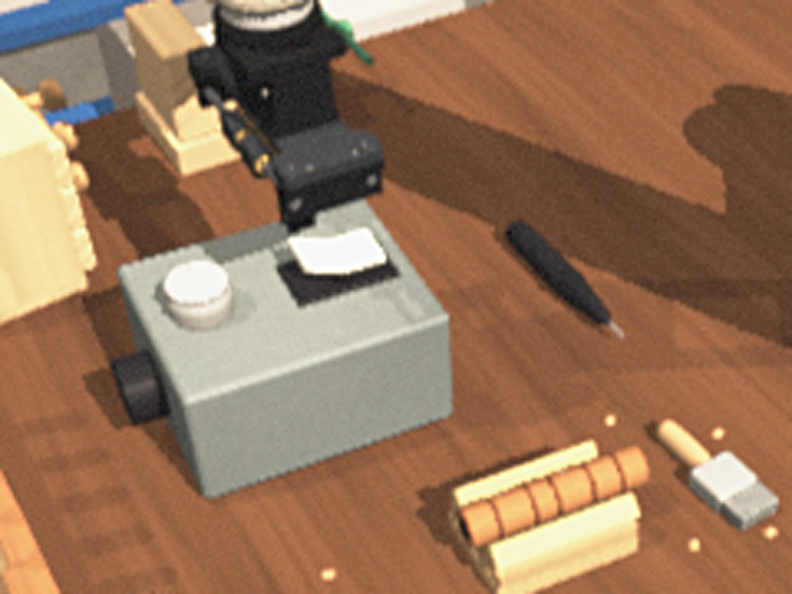

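The fingertip, at about (298,225) in the crop, hangs just above the raised half. I'm pressing down now.

```bash
python3 -m inch '[[[1,0,0,0,0],[1,0,0,0,0],[0.5,0,0,0,0],[0.4,0,0,0,0],[0.3,0,0,0,0],[0.3,0,0,0,0]]]'
```

```text
time: 2.57
position: [0.5971, -0.2486, 0.1537]
tool_rot: [0.71, -0.008, -0.704, -0.01]
ft_force: [1.3, 2.3, 3.5]
grip_width: 0.0005
```

```bash
python3 -m inch '[[[0.3,-0.3,0.2,0,0],[0.3,-0.2,0.1,0,0],[0.3,0,0,0,0],[0.3,0,0,0,0]]]'
```

```text
time: 2.9
position: [0.5959, -0.2463, 0.1501]
tool_rot: [0.712, -0.011, -0.702, -0.006]
ft_force: [-2.7, 2.9, 16.9]
grip_width: 0.0006
```

TCP height is 0.150 (tip at 139 mm) and the force has jumped to 17 N, so the rocker is at its stop. I'll lift straight up and check.

```bash
python3 -m inch '[[[-2,0,0,0,0],[-2.5,0,0,0,0],[-2.5,0,0,0,0],[-1,-3,0,0,0],[0,-4,0,0,0],[0,-4,0,0,0],[0,-4,0,0,0],[0,-4,0,0,0]]]'
python3 - <<'E'
from h import *
a=snap('scene','s2.png');b=snap('top','t2.png')
f=lambda i:cv2.resize(i,(396,480),interpolation=cv2.INTER_CUBIC)
cv2.imwrite('pics/m2.png',np.hstack([f(a[120:220,165:248]),f(b[120:240,341:440])])[:,:,::-1])
for n,p in(('key',[.5766,.3443,.098]),('push',[.5933,-.2422,.139])):print(n,totool(p).round(2))
o=robot.get_obs();print(R.from_quat(o['tool_rot']).as_matrix().round(3))
E
```

```text
time: 3.57
position: [0.5936, -0.0586, 0.2299]
tool_rot: [0.708, -0.017, -0.706, -0.009]
ft_force: [0.4, -0.1, -0.9]
grip_width: 0.0006
key [ 12.81 -39.84   2.71]
push [ 9.2  18.77 -0.62]
[[-0.001 -0.028 -1.   ]
 [-0.008 -1.     0.028]
 [-1.     0.008  0.   ]]
```

View pics/m2.png

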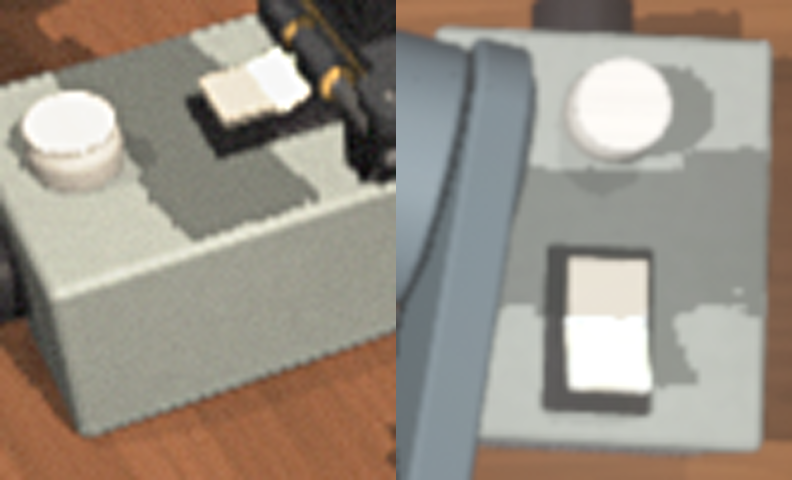

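The rear half now lies level and in shadow, and the front half is raised, so the rocker is on. Next is the power key.

```bash
python3 -m inch '[[[0,-4,0.3,0,0],[0,-4,0.3,0,0],[0,-4,0.3,0,0],[0,-4,0.3,0,0],[0,-4,0.3,0,0],[0,-4,0.3,0,0],[0,-4,0.3,0,0],[0,-4,0.3,0,0]]]';python3 -m inch '[[[0,-3.5,0.2,0,0],[0,-2,0,0,0],[0,0,0,0,0],[0,0,0,0,0]]]'
python3 - <<'E'
from h import *
print(totool([.5766,.3443,.098]).round(2),robot.get_obs()['q'].round(2))
E
```

```text
time: 4.33
position: [0.575, 0.2603, 0.2198]
tool_rot: [-0.703, 0.022, 0.711, 0.005]
ft_force: [1.0, 0.4, 0.6]
grip_width: 0.0005
time: 4.67
position: [0.5714, 0.3229, 0.2149]
tool_rot: [-0.701, 0.019, 0.713, 0.0]
ft_force: [-0.0, -0.3, 0.5]
grip_width: 0.0005
[11.62 -2.47 -0.64] [ 0.35  0.6   1.35 -0.02  1.22  1.96]
```

```bash
python3 -m inch '[[[2,-1.3,-0.3,0,0],[2.5,-1.1,-0.3,0,0],[2.5,-0.2,0,0,0],[0.8,0,0,0,0],[0,0,0,0,0]]]'
python3 - <<'E'
from h import *
print(totool([.5766,.3443,.098]).round(2))
a=snap('scene','s3.png')
cv2.imwrite('pics/s3c.png',cv2.resize(a[200:400,230:430],(600,600),interpolation=cv2.INTER_CUBIC)[:,:,::-1])
E
```

```text
time: 5.08
position: [0.5792, 0.3384, 0.1342]
tool_rot: [-0.701, 0.023, 0.712, 0.0]
ft_force: [-1.0, -0.4, 0.1]
grip_width: 0.0004
[ 3.6  -0.7   0.22]
```

View pics/s3c.png

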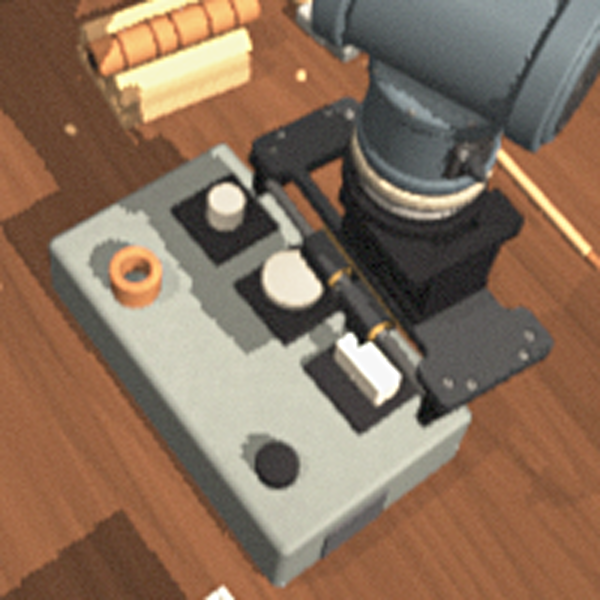

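Run:
```python
from h import *
o=robot.get_obs();r=R.from_quat(o['tool_rot'])
P=[o['position']+r.apply([x,y,0]) for x,y in((.011,0),(.011,.015),(.011,-.015),(-.059,0),(-.059,.095),(-.059,-.095))]
print(((proj('scene',P)-[230,200])*3).round())
```

```text
[[366. 326.]
 [352. 307.]
 [380. 345.]
 [384. 271.]
 [294. 153.]
 [487. 407.]]
```

The fingertip should project to (366,326), and the dark finger end is there. It needs about 7 mm more towards the key's centre before the press.

```bash
python3 -m inch '[[[0.6,-0.6,0.2,0,0],[0.7,-0.3,0,0,0],[0.5,-0.1,0,0,0],[0.3,0,0,0,0],[0.3,0,0,0,0],[0.3,0,0,0,0]]]'
python3 - <<'E'
from h import *
print(totool([.5766,.3443,.092]).round(2))
E
```

```text
time: 5.63
position: [0.5811, 0.3463, 0.1113]
tool_rot: [-0.705, 0.024, 0.709, 0.002]
ft_force: [0.0, -0.6, -0.4]
grip_width: 0.0004
[1.94 0.16 0.43]
```

```bash
python3 -m inch '[[[0,0.1,0.5,0,0],[0.3,0,0.2,0,0],[0.3,0,0.1,0,0],[0.3,0,0,0,0],[0.3,0,0,0,0]]]'
python3 - <<'E'
from h import *
print(totool([.5766,.3443,.092]).round(2))
E
```

```text
time: 6.05
position: [0.5747, 0.3456, 0.1032]
tool_rot: [0.707, -0.023, -0.707, -0.003]
ft_force: [-5.7, -2.7, 23.8]
grip_width: 0.0007
[ 1.13  0.09 -0.19]
```

The tip is at 92 mm with 24 N on it, so the key is fully down. I'll lift and move over to start, well clear of stop.

```bash
python3 -m inch '[[[-2,0,0,0,0],[-2.5,0,0,0,0],[-2,0,0,0,0],[0,3.5,-0.3,0,0],[0,4,-0.3,0,0],[0,4,-0.3,0,0],[0,3,0,0,0],[0,0,0,0,0]]]'
python3 - <<'E'
from h import *
print(totool([.586,.1951,.098]).round(2))
E
```

```text
time: 6.72
position: [0.5755, 0.2017, 0.1733]
tool_rot: [-0.706, 0.02, 0.708, 0.0]
ft_force: [-0.7, 1.0, -0.0]
grip_width: 0.0006
[ 7.54  0.42 -1.09]
```

```bash
python3 -m inch '[[[1.5,0.4,-0.9,0,0],[1.5,0.1,-0.2,0,0],[1,0,0,0,0],[0,0,0,0,0],[0,0,0,0,0]]]'
python3 - <<'E'
from h import *
print(totool([.586,.1951,.098]).round(2))
a=snap('scene','s4.png')
cv2.imwrite('pics/s4c.png',cv2.resize(a[200:400,230:430],(600,600),interpolation=cv2.INTER_CUBIC)[:,:,::-1])
E
```

```text
time: 7.13
position: [0.5855, 0.194, 0.1315]
tool_rot: [-0.705, 0.021, 0.709, 0.003]
ft_force: [-0.9, 0.3, 0.7]
grip_width: 0.0004
[ 3.35 -0.2  -0.07]
```

View pics/s4c.png

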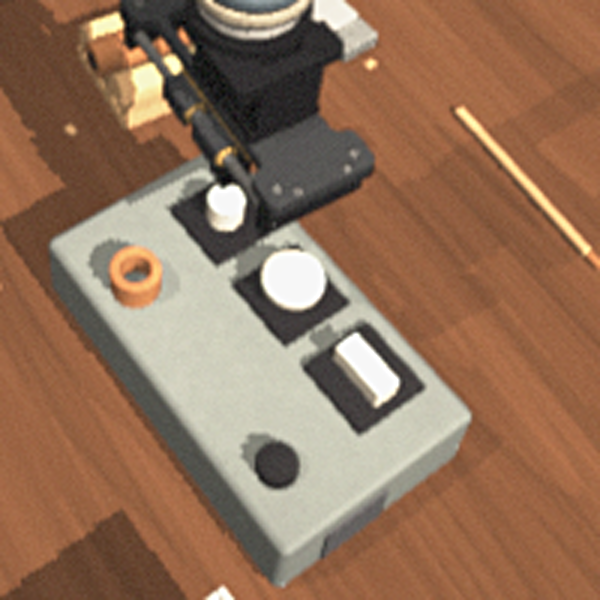

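Stop and start are still up. I'll check numerically that the key went down before pressing start.

Run:
```python
from h import *
for f in('scene0','s3','s4'):
    g=cv2.imread(f'pics/{f}.png')[300:345,335:372].min(2)
    m=g>150;v,u=np.nonzero(m);print(f,m.sum(),(u.mean()+335).round(2),(v.mean()+300).round(2),v.min()+300,v.max()+300)
print(proj('scene',[[.5766,.3443,.098],[.5766,.3443,.092]]))
```

```text
scene0 727 354.02 324.75 300 344
s3 516 352.56 329.03 305 344
s4 729 353.73 324.95 300 344
[[353.33615488 317.32805936]
 [352.90050332 318.82070134]]
```

Run:
```python
from h import *
A,B=[cv2.imread(f'pics/{f}.png').min(2).astype(np.float32) for f in('scene0','s4')]
for n,(v0,v1,u0,u1) in dict(key=(309,336,340,365),stop=(281,304,315,340),dial=(345,366,313,332)).items():
    r=cv2.matchTemplate(B[v0-5:v1+5,u0-5:u1+5],np.where(A[v0:v1,u0:u1]>0,A[v0:v1,u0:u1],0),cv2.TM_CCOEFF_NORMED)
    print(n,r.max(),np.unravel_index(r.argmax(),r.shape))
    for X in(A,B):
        v,u=np.nonzero(X[v0-3:v1+3,u0-3:u1+3]>215);print(len(v),(v.mean()+v0-3).round(2) if len(v) else '',(u.mean()+u0-3).round(2) if len(v) else '')
print(A[305:338,353].astype(int));print(B[305:338,353].astype(int))
```

```text
key 0.9338507 (np.int64(6), np.int64(5))
208 320.6 353.15
201 321.76 352.63
stop 0.9992624 (np.int64(5), np.int64(5))
310 292.45 327.63
311 292.48 327.63
dial 0.9980611 (np.int64(5), np.int64(5))
0  
0  
[185 189 160 105  70  54  46  66 148 255 255 250 248 247 247 247 247 247
 247 248 252 250 179 126 120 125 127 116  92  72  61  57  62]
[186 187 164 111  68  60  59  58  54  66 151 255 255 250 248 247 247 247
 247 247 248 248 252 250 181 133 126 127 109  84  68  60  60]
```

The key top has moved about 1.5–2 px against the 1.5 px expected, so it is down. Stop hasn't moved. Pressing start now.

```bash
python3 -m inch '[[[0.8,-0.2,0,0,0],[0.7,-0.1,0,0,0],[0.5,0,0,0,0],[0.3,0,0,0,0],[0.3,0,0,0,0]]]'
python3 - <<'E'
from h import *
print(totool([.586,.1951,.092]).round(2))
E
```

```text
time: 7.6
position: [0.5859, 0.1991, 0.1055]
tool_rot: [-0.706, 0.019, 0.708, 0.002]
ft_force: [0.3, -0.9, 3.6]
grip_width: 0.0007
[ 1.36  0.36 -0.03]
```

```bash
python3 -m inch '[[[0.4,0.2,0,0,0],[0.4,0.1,0,0,0],[0.3,0,0,0,0],[0.2,0,0,0,0],[0.2,0,0,0,0],[0.2,0,0,0,0]]]'
python3 - <<'E'
from h import *
print(totool([.586,.1951,.092]).round(2))
E
```

```text
time: 8.1
position: [0.586, 0.1987, 0.1033]
tool_rot: [0.708, -0.018, -0.706, -0.004]
ft_force: [-4.1, -0.0, 12.1]
grip_width: 0.0001
[ 1.14  0.34 -0.01]
```

Force is 12 N against the 4.8 N needed, so start is bottomed. I'll hold it a moment more, then release.

```bash
python3 -m inch '[[[0.2,0,0,0,0],[0.2,0,0,0,0],[0.2,0,0,0,0],[0.2,0,0,0,0]]]'; python3 -m inch '[[[-2,0,0,0,0],[-3,0,0,0,0],[-3,0,0,0,0],[-2,2,0,0,0],[0,4,0,0,0],[0,4,0,0,0],[0,2,0,0,0],[0,0,0,0,0]]]'
python3 - <<'E'
from h import *
a=snap('scene','s5.png');b=snap('top','t5.png')
cv2.imwrite('pics/m5.png',np.hstack([cv2.resize(b,(400,300)),cv2.resize(a,(400,300))])[:,:,::-1])
A,B=[cv2.imread(f'pics/{f}.png').min(2).astype(np.float32) for f in('scene0','s5')]
for n,(v0,v1,u0,u1) in dict(key=(306,339,337,368),stop=(278,307,312,343),start=(255,280,292,318)).items():
    for X in(A,B):
        v,u=np.nonzero(X[v0:v1,u0:u1]>215);print(n,len(v),(v.mean()+v0).round(2),(u.mean()+u0).round(2))
E
```

```text
time: 8.43
position: [0.5859, 0.1987, 0.1033]
tool_rot: [0.709, -0.017, -0.705, -0.004]
ft_force: [-3.5, -0.9, 11.3]
grip_width: 0.0001
time: 9.1
position: [0.5834, 0.0783, 0.2112]
tool_rot: [0.711, -0.015, -0.703, -0.002]
ft_force: [-0.5, -0.2, -0.0]
grip_width: 0.0005
key 208 320.6 353.15
key 201 321.76 352.63
stop 310 292.45 327.63
stop 310 292.45 327.63
start 125 267.52 305.5
start 125 267.52 305.5
```

View pics/m5.png

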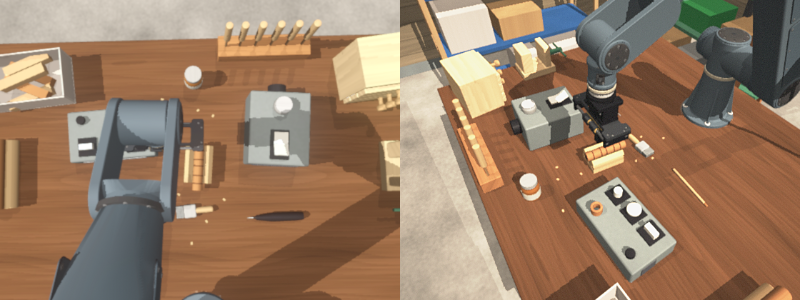

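The last view shows the arm clear of everything and the loose items where they were. The key is down, start and stop are up, and the rocker's front half is raised.

```bash
python3 -c "
from rig import robot
print(robot.hand_in())"
```

```text
the job is handed in; nothing more can be done
None
```

The carving station is started and the job is handed in, at about 9 s of the 48 s allowed. I did the three steps in order with the closed fingertips.

| Step | Reading at full press | Check afterwards |
|---|---|---|
| Extractor rocker, raised half pushed down | fingertip at 139 mm, 17 N | close-up showed the rear half level and the front half raised |
| Power key pressed | fingertip at 92 mm, 24 N | pictures show it stayed about 6 mm down |
| Start button pressed, held over 0.3 s, released | fingertip at 92 mm, 12 N | back at its starting position in the picture |

- **Stop button:** its position in the final picture is unchanged from the start, and the arm only passed over it well clear.
- **Rest of the bench:** the loose items look undisturbed in the last picture. That was a check by eye, not measured item by item, and the arm hid part of the top view.
- **Arm:** it ended clear of everything, with the force reading near zero.
- **Offsets:** the tip sat about 4 mm off centre on the rocker and the start button, still within their faces. No check failed.

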